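# Unlock the ball tray and hold the ball before the inspection camera

### The job

Pull the green screwdriver that locks the orange tray up out of its hole and stand it, tip down, in the open glass jar on the blue mat. Then take the tray by its handle, draw it straight forward (towards the screwdriver hole's side) out from under the dock's metal lips, lift it and carry it level, so that the loose steel ball to be inspected stays in its pocket. Finish while still holding the tray in the air, level and still, the ball straight in front of the inspection camera's lens, at lens height and 8 cm from it, the handle on the far side of the ball from the lens; leave the jar standing and the other things where they are.

Things in the scene. Friction and masses are not known exactly. Their poses are not given: they have to be found in the camera images.
- dock: fixed plywood block 160 x 112 x 20 mm, origin: centre of its underside; +x its closed back, -x its open front (towards the robot). The tray lies on its top between rails 88 mm apart. Two metal lips over the tray's flanges, x = 21 to 67 mm, undersides at z = 27.5 mm, stop it being lifted until it is drawn 45 mm or more to -x. 8 mm lock hole through it at x = -48 mm, y = 0
- tray: loose orange tray, 128 x 84 mm, plate 14 mm thick, side flanges 5 mm; about 160 g, centre of mass near its middle. Origin: centre of its underside; docked, its axes are the dock's and its origin is at the dock's (0, 0, 20 mm), with 2 to 3 mm of play. Ball pocket near +x, lock boss near -x
- tray_handle (a point): middle of the bar of the tray's D-handle, 52 mm above the tray's underside at its centre. The bar is 12 mm thick (tray y), 16 mm high and 50 mm long (tray x), with a leg at x = -21 and +21 mm; the top of the bar is 60 mm over the tray's underside. Axes as the tray's
- tray_pocket (a point): centre of the floor of the round ball pocket, at x = +44 mm, y = 0, z = 10 mm in the tray: 28 mm wide, 4 mm deep
- tray_boss (a point): centre of the top of the lock boss at x = -48 mm, y = 0, z = 32 mm in the tray: a tube 20 mm wide with an 8 mm hole that runs on through the tray; the screwdriver's handle rests on it
- ball_center (a point): centre of the loose steel ball, 20 mm wide, 33 g, lying in the tray's pocket with 4 mm of play all round; its centre is 20 mm above the tray's underside
- driver: screwdriver, green handle, 128 mm long, 50 g: shank 5 mm thick, 50 mm long; handle 78 mm long, 22 to 25 mm thick. It starts upright, tip down, the shank through the tray's boss 50 mm deep into tray and dock, so locking the tray; only its weight and friction hold it. Its +x axis points from tip to handle end; origin 11 mm beside the axis, midway
- driver_tip (a point): tip of the screwdriver's blade
- driver_end (a point): end of the screwdriver's handle (the top while it stands in the lock hole, about 130 mm over the table); it lies 128 mm from the tip on the tool's axis
- jar: open glass jar, loose on the blue mat (2.5 mm thick), 160 g, 66 mm wide and 88 mm tall, its mouth about 40 mm wide inside, its inner floor 6 mm up. Origin: centre of its underside, z up. The screwdriver stands in it tip down with the end of the handle out of the mouth
- inspection_camera: fixed black inspection camera on a gooseneck stand. Origin: centre of the round foot (90 mm wide) on the table. The barrel, 34 mm thick, lies level 150 mm above the table and looks along the body's -x axis (towards the robot); it runs from x = 0 to -90 mm, and nothing of the camera is higher than 170 mm
- camera_lens (a point): centre of the camera's lens, 150 mm above the table; axes as the camera's, the lens looks to -x
- camera_focus (a point): point straight in front of the lens, 80 mm from it, 150 mm above the table, where the ball is to be held; axes as the camera's
- kit_box: closed brown carton, 80 x 166 x 36 mm, lying on the table; leave alone. Origin: centre of its underside
- flux_tin: round tin with a red lid, 53 mm wide, 22 mm high, near the carton; leave alone. Origin: centre of its underside
- solder_spool: spool of solder, 80 x 69 mm, 47 mm high; leave alone. Origin: centre of its underside
- marker: white marker pen with a black cap, 136 mm long, 15 mm thick, lying on the blue mat; leave alone. Origin: centre of its underside

How it is judged:
On the way, in this order (a step that is already met when the one before it is completed fails the run):
1. the screwdriver stands in the jar, let go, and the tray is still home in its dock (horizontal distance between driver_tip and jar below 0.03 m and z of driver_tip in the frame of jar below 0.03 m and z of driver_end in the frame of jar above 0.09 m and contact force between the fingers and driver below 0.05 N and x of tray in the frame of dock above -0.015 m and z of tray in the frame of dock below 0.026 m), for 0.2 s.
2. the tray has been drawn out from under the lips, the ball still in its pocket (x of tray in the frame of dock below -0.04 m and distance between ball_center and tray_pocket below 0.016 m), for 0.1 s.
At the end, for the whole second after the job is handed in: The fingers hold the tray in the air, clear of dock and camera, still (under 2 cm/s), level within 0.12 rad; ball in its pocket, within 20 mm of the focus point; handle 2 cm or more farther from the lens than that point; screwdriver tip down in the upright jar (distance between ball_center and camera_focus below 0.02 m and distance between ball_center and tray_pocket below 0.016 m and angle between tray's own z axis and vertical below 0.12 rad and x of tray_handle in the frame of camera_focus below -0.02 m and linear speed of tray below 0.02 m/s and height (world z) of tray above 0.09 m and contact force between the fingers and tray above 1 N and contact force between tray and inspection_camera below 0.05 N and contact force between tray and dock below 0.05 N and horizontal distance between driver_tip and jar below 0.03 m and z of driver_tip in the frame of jar below 0.03 m and angle between jar's own z axis and vertical below 0.1 rad); the arm keeps its last pose, push and grip.
It fails at once if the ball leaves its pocket (distance between ball_center and tray_pocket above 0.022 m).
It fails at once if the tray is tipped by more than 0.35 rad (20 degrees) (angle between tray's own z axis and vertical above 0.35 rad).
It fails at once if the jar is knocked over (angle between jar's own z axis and vertical above 0.5 rad).
It fails at once if the carton, tin, spool or marker is moved by more than 3 cm (distance of any of kit_box, flux_tin, solder_spool, marker from where it was at the start of the episode above 0.03 m).
It also fails if it takes over 61 s, if anything falls off the work surface, if the arm or the gripper's body presses on something with over 40 N, if the wrist force passes 120 N, or if a joint passes its speed limit or range.

### The arm

A 6-joint arm with a two-finger parallel gripper is mounted at the origin on a cart in front of the work surface, level with it; the furniture and walls round the work are solid. World frame = base frame: x ahead of the robot, y to its left, z up, the work surface at z = 0. Lengths are in m, angles in rad, forces in N, time in s.
With the tool pointing down it reaches from about 0.325 to 0.9 m from the base axis. Payload 3.5 kg.
Tool frame: the origin (TCP) lies midway between the tips of the shut fingers; the grasp point (between the pads) lies 19 mm behind it; z points along the fingers, y is the line along which they close (so a half turn about z gives the same grasp; the last joint's range is limited). The gripper opens to 85 mm and grips with 20 to 120 N. Pads are 22 mm wide; open, the fingers measure 114 mm over their backs; the gripper's body (76 mm by 85 mm) begins 54 mm behind the grasp point. The pads swing forward as they close: fully open they stand 13 mm farther back than shut.
Start: joints at [1.009, 0.276, -0.026, 1.268, 0, 1.467], TCP at [0.277, 0.56, 0.231] pointing down, gripper open.
Joint ranges: [-3.12, 3.12], [-0.85, 1.88], [-1.08, 1.24], [-1.95, 2.15], [-1.57, 1.53], [-3.14, 3.14]. Speed limits (rad/s): [2.57, 2.57, 3.14, 3.14, 3.14, 3.14].

### API

Orientations are given as a 3x3 rotation matrix whose columns are the frame's x, y, z axes.
In Python, from plant import r, viewer, order gives the robot as it stands.
- The arm moves only by the tool servo_tool, never from a script. Its argument "rows" is a list of rows, each a list of 7 numbers: the opening in per cent of the stroke, from 0 (shut) to 100 (fully open), then the shift along the tool's x, y, z in mm, then the turn, a rotation vector about the tool's x, y, z in degrees. In form: [[jaw, tx, ty, tz, wx, wy, wz], ...]. A call has 1 to 12 rows; each row shifts and turns the commanded pose from where the row before left it, along the tool's axes as they then stand; what a row does not reach is not made up. A row lasts 1/8 s, in which the tool goes at most 62.5 mm and 10.7 degrees, less where a joint would pass 70% of its speed; a pose out of reach is approached as far as the arm can. A call with a gripper value outside its range is refused whole. The fingers move at their own pace and stop on an object; "newtons" is the grip in N (left out, the last holds). Time passes only in rows, so rows that do not move let the fingers close. It gives the time, the measured TCP pose, the force, the opening and the grip force at its end, in the units of the state.
- r.read_state(): the state, without advancing time (a new reading comes with each control period).
- viewer.grab_frame(name): name is "side" or "top"; returns a dict with "img" (480x640x3 uint8, blue, green, red), "fx", "fy", "cx", "cy" (pixels), "extrinsics" (4x4, takes a point from world to camera coordinates). Camera axes: x right, y up, looking along -z (the intrinsics and any distortion apply to the point x, -y, -z); pixel columns grow to the right and rows downward; lengths in m; the calibration is good to about 2 mm. A picture is of the moment at which its call begins. There is no depth.
- order.job_done(): hands the job in; it is judged then, once.
The state is a dict: "clock": time; "joint_positions": joint angles; "qvel": joint speeds; "tau": joint torques, N m; "tool_pos": TCP position; "eef_rot": TCP orientation; "force": force on the tool from outside, world axes, zero at the start; "ft_torque": the same for the moment, N m; "width": opening from 0.0 (shut) to 1.0 (fully open); "finger_force": force on a finger pad.
Only numpy, scipy, OpenCV 4.12 (cv2) and the standard library are available. Lean on these libraries where they do the work, as an engineer would, in place of code of your own. Each camera call takes 0.05 s, during which the arm holds its last target. There are 200 camera calls.

## Working session

There is one attempt and no reset: what is moved stays moved. The work goes in short steps, Python scripts to look and compute and a tool call to move; the robot and the scene stay as the last step left them, time stands still between calls to the robot, and variables do not carry over. Pictures are saved under pics/ and viewed, at most 10 in all, crops included, and the job is handed in when it is done.

Besides the shell and the picture viewer there is one more tool, called as a command line: name --pt "numbers of a row" for each row, then --argument value for the rest. servo_tool: Moves the arm, as the interface text tells. Its arguments: {"type":"object","properties":{"rows":{"type":"array","items":{"type":"array","items":{"type":"number"}}},"newtons":{"type":"number"}},"required":["rows"]}

```bash
ls; mkdir -p pics
cat > h.py <<'E'
import numpy as np, cv2
from plant import r, viewer, order
def grab(n,fn=None):
    f=viewer.grab_frame(n)
    if fn: cv2.imwrite('pics/'+fn,f['img'])
    np.savez('cal_%s.npz'%n,**{k:np.array(v) for k,v in f.items() if k!='img'})
    return f
def cal(n): return np.load('cal_%s.npz'%n,allow_pickle=True)
def ray(n,u,v):
    c=cal(n);E=c['extrinsics'];R=E[:3,:3];t=E[:3,3]
    d=np.array([(u-c['cx'])/c['fx'],-(v-c['cy'])/c['fy'],-1.])
    return -R.T@t, R.T@d
def atz(n,u,v,z):
    o,d=ray(n,u,v); return o+d*(z-o[2])/d[2]
def proj(n,p):
    c=cal(n);E=c['extrinsics'];q=E[:3,:3]@np.array(p)+E[:3,3]
    return np.array([c['cx']+c['fx']*q[0]/-q[2], c['cy']+c['fy']*q[1]/q[2]])
def tri(a,b):
    o1,d1=ray(*a);o2,d2=ray(*b)
    s=np.linalg.lstsq(np.c_[d1,-d2],o2-o1,rcond=None)[0]
    p,q=o1+s[0]*d1,o2+s[1]*d2
    return (p+q)/2,np.linalg.norm(p-q)
E
python3 - <<'E'
from h import *
np.set_printoptions(precision=4,suppress=True)
for n in('top','side'):
    f=grab(n,n+'0.png'); print({k:v for k,v in f.items() if k!='img'})
print(r.read_state())
E
```

```text
pics
{'fx': 455.44887474873804, 'fy': 455.44887474873804, 'cx': 324.41559447242776, 'cy': 234.65309051287056, 'extrinsics': array([[-0.0146, -0.9999,  0.0026,  0.0643],
       [ 0.9934, -0.0142,  0.1135, -0.6127],
       [-0.1135,  0.0043,  0.9935, -1.179 ],
       [ 0.    ,  0.    ,  0.    ,  1.    ]])}
{'fx': 589.0473853797441, 'fy': 589.0473853797441, 'cx': 322.46365390159355, 'cy': 236.82941981893072, 'extrinsics': array([[ 0.8027, -0.5959,  0.023 , -0.4551],
       [ 0.3009,  0.438 ,  0.8471, -0.2903],
       [-0.5149, -0.6731,  0.5309, -0.8888],
       [ 0.    ,  0.    ,  0.    ,  1.    ]])}
{'clock': 0.1, 'joint_positions': array([ 1.0086,  0.277 , -0.0278,  1.268 ,  0.    ,  1.4674]), 'qvel': array([ 0.0001, -0.0009,  0.0057, -0.002 ,  0.0008,  0.0005]), 'tau': array([  0.0004, -44.6708,  29.6129,   0.0084,  -0.    ,   0.    ]), 'tool_pos': array([0.2764, 0.5598, 0.2303]), 'eef_rot': array([[-0.8966,  0.4429, -0.0011],
       [ 0.4429,  0.8966, -0.0017],
       [ 0.0002, -0.002 , -1.    ]]), 'force': array([ 0.0103,  0.8671, -0.2542]), 'ft_torque': array([ 0.0402, -0.0063, -0.0101]), 'finger_force': 0.0, 'width': 1.002318328554415}
```

View pics/top0.png

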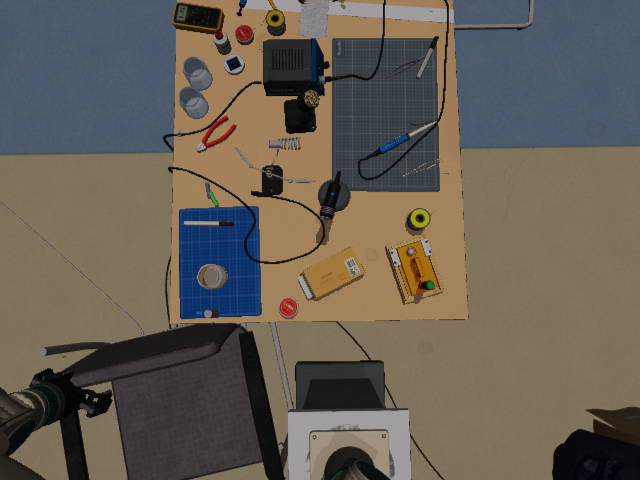

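View pics/side0.png

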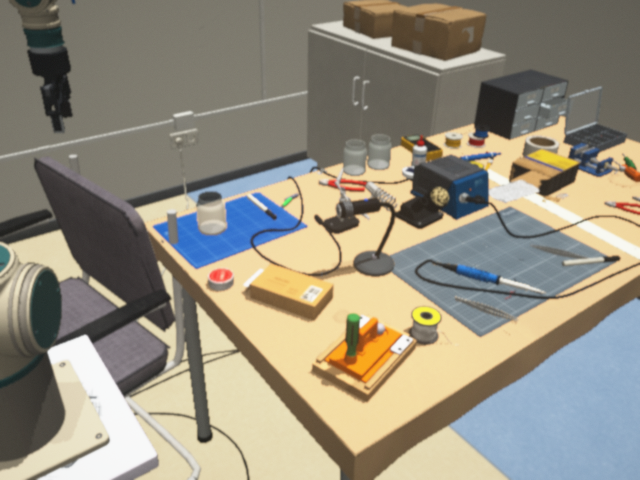

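The top view shows the dock near (415,270), the jar at (212,277) and the camera at (330,200). The side view has the driver end at (353,318). I'll enlarge these areas.

```bash
cat >> h.py <<'E'
def crop(img,u,v,w,h,k,step=10):
    c=cv2.resize(img[v:v+h,u:u+w],None,fx=k,fy=k,interpolation=cv2.INTER_CUBIC)
    for i in range(u-u%step+step,u+w,step):
        cv2.line(c,((i-u)*k,0),((i-u)*k,6),(0,0,255),1); cv2.putText(c,str(i),((i-u)*k-10,16),0,.35,(0,0,255),1)
    for i in range(v-v%step+step,v+h,step):
        cv2.line(c,(0,(i-v)*k),(6,(i-v)*k),(0,0,255),1); cv2.putText(c,str(i),(8,(i-v)*k+4),0,.35,(0,0,255),1)
    return c
E
python3 - <<'E'
from h import *
t=cv2.imread('pics/top0.png');s=cv2.imread('pics/side0.png')
a=np.hstack([crop(t,382,230,66,75,6),crop(s,308,305,67,75,6)][:2])
b=np.hstack([crop(t,178,255,50,36,8), crop(s,190,185,50,36,8)])
cv2.imwrite('pics/c1.png',a[:,:800])
c1=crop(t,300,165,60,80,5);c2=crop(s,325,180,80,100,4);c3=crop(t,185,250,50,75,4)
H=400
print(a.shape,c1.shape,c2.shape,c3.shape)
cv2.imwrite('pics/c2.png',np.hstack([c1,c2]))
c4=crop(s,160,180,80,75,5);c5=crop(t,185,250,60,75,5)
cv2.imwrite('pics/c3.png',np.hstack([c4,c5]))
E
```

```text
(450, 798, 3) (400, 300, 3) (400, 320, 3) (300, 200, 3)
```

View pics/c1.png

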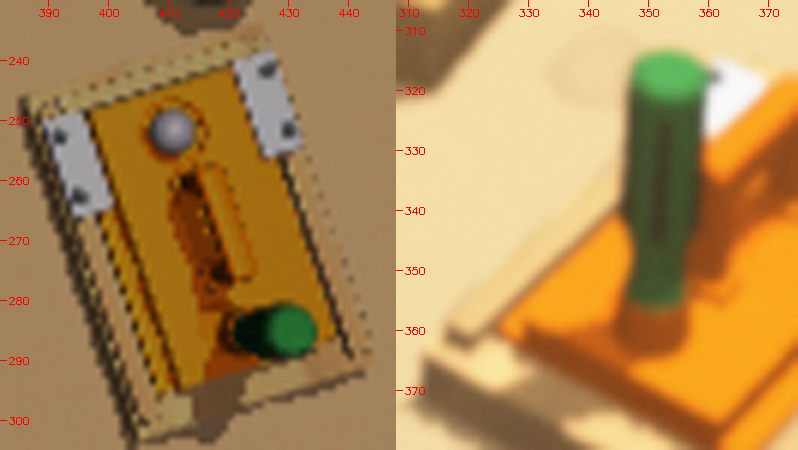

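View pics/c2.png

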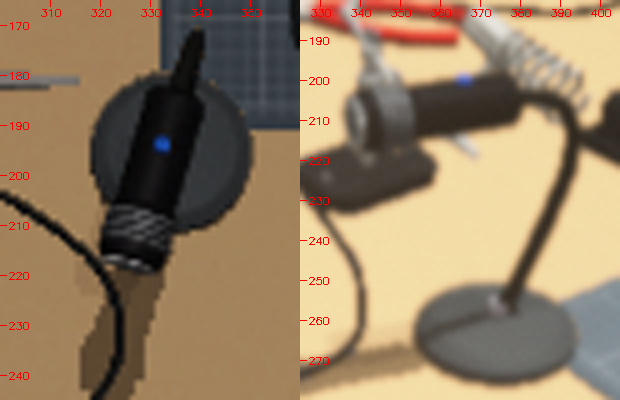

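View pics/c3.png

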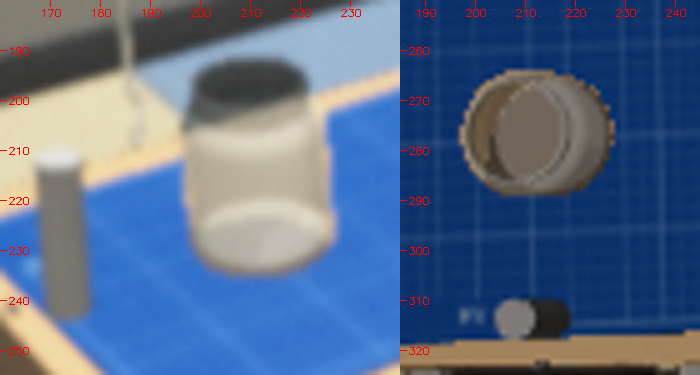

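Run:
```python
from h import *
np.set_printoptions(precision=4,suppress=True)
print('end',tri(('top',430.5,285),('side',353.5,316.5)), atz('top',430.5,285,.13),atz('side',353.5,316.5,.13))
print('ball',atz('top',411,252,.04),'bar',atz('top',419.5,267,.08))
for q in [(386,247),(426.5,237.5),(443.5,291.5),(405,303.5)]: print('dockc',atz('top',*q,.02))
print('foot',atz('top',334.5,195,.005),atz('side',374.5,264,.005))
print('barrel',atz('top',327,211,.15),atz('top',335.5,184,.15),'blue',atz('top',332.5,194,.167))
print('barrelside lens',tri(('top',325.8,217.5),('side',342,207)),atz('top',325.3,218,.15))
print('lens side',atz('side',341.5,209,.15),'barrel rear side',atz('side',378,198,.15))
print('jar side base',atz('side',211.5,225,.0025),'mouth',atz('side',210,198,.09),'jar top base',atz('top',213.5,277,.0025),'mouth', atz('top',208,276.5,.09))
print('post',atz('top',208,313.5,.05), tri(('top',208,313.5),('side',172,212)),atz('side',174,242,.0025))
print('spool',atz('top',419,219,.047),'box',atz('top',332,275,.036))
def wire(n,x,y,rr,z):
    P=np.array([proj(n,(x+rr*np.cos(a),y+rr*np.sin(a),z)) for a in np.linspace(0,6.28,40)])
    return P.min(0),P.max(0)
for n in('top','side'):
    for jx,jy in [(.47,.27),(.475,.28)]: print(n,jx,jy,wire(n,jx,jy,.033,.0025),wire(n,jx,jy,.024,.0905))
```

```text
end (array([ 0.476 , -0.2   ,  0.1284]), np.float64(0.00010869706935155822)) [ 0.4761 -0.1996  0.13  ] [ 0.4747 -0.2014  0.13  ]
ball [ 0.5635 -0.1727  0.04  ] bar [ 0.522  -0.1852  0.08  ]
dockc [ 0.5794 -0.1098  0.02  ]
dockc [ 0.6035 -0.2198  0.02  ]
dockc [ 0.4584 -0.2593  0.02  ]
dockc [ 0.4283 -0.1557  0.02  ]
foot [0.7266 0.0259 0.005 ] [0.7234 0.0221 0.005 ]
barrel [0.658  0.0489 0.15  ] [0.7244 0.0271 0.15  ] blue [0.6962 0.0352 0.167 ]
barrelside lens (array([0.6438, 0.0501, 0.1577]), np.float64(0.006825936392664641)) [0.6409 0.0532 0.15  ]
lens side [0.6499 0.0536 0.15  ] barrel rear side [0.7415 0.0474 0.15  ]
jar side base [0.5128 0.3699 0.0025] mouth [0.5029 0.3437 0.09  ] jar top base [0.5062 0.3571 0.0025] mouth [0.5055 0.35   0.09  ]
post [0.4114 0.3587 0.05  ] (array([0.4131, 0.3515, 0.0788]), np.float64(0.00015516974372022324)) [0.4084 0.3507 0.0025]
spool [ 0.6503 -0.1957  0.047 ] box [0.5061 0.037  0.036 ]
top 0.47 0.27 (array([233.4149, 277.7032]), array([257.8766, 302.3177])) (array([230.1284, 280.6134]), array([249.282 , 299.8874]))
top 0.475 0.28 (array([229.7212, 275.9024]), array([254.1732, 300.4954])) (array([226.1535, 278.6722]), array([245.2991, 297.928 ]))
side 0.47 0.27 (array([200.1814, 241.6651]), array([230.2164, 257.949 ])) (array([200.8686, 209.8838]), array([223.5345, 221.0652]))
side 0.475 0.28 (array([200.1753, 239.061 ]), array([229.9995, 255.1155])) (array([200.8572, 207.3989]), array([223.3581, 218.417 ]))
```

servo_tool --pt "100 0 0 0 0 0 -8.6" --pt "100 0 0 0 0 0 -8.6" --pt "100 0 0 0 0 0 -8.6" --pt "100 0 0 0 0 0 -8.6" --pt "100 0 0 0 0 0 -8.6" --pt "100 2 -50 0 0 0 0" --pt "100 2 -50 0 0 0 0" --pt "100 2 -50 0 0 0 0" --pt "100 2 -50 0 0 0 0" --pt "100 2 -50 0 0 0 0" --pt "100 2 -50 0 0 0 0" --pt "100 0 0 0 0 0 0"

```text
clock: 1.6
tool_pos: [0.3516, 0.2669, 0.2309]
eef_rot: [[-0.959, -0.283, -0.001], [-0.283, 0.959, -0.001], [0.001, -0.001, -1.0]]
force: [-0.2, 0.6, 0.1]
width: 0.998
finger_force: 0.0
```

servo_tool --pt "100 2 -50 0 0 0 0" --pt "100 2 -50 0 0 0 0" --pt "100 2 -50 0 0 0 0" --pt "100 2 -50 0 0 0 0" --pt "100 2 -50 0 0 0 0" --pt "100 2 -50 0 0 0 0" --pt "100 2 -50 0 0 0 0" --pt "100 2 -50 0 0 0 0" --pt "100 2 -50 0 0 0 0" --pt "100 0 -35 0 0 0 0" --pt "100 0 0 0 0 0 0" --pt "100 0 0 0 0 0 0"

```text
clock: 3.1
tool_pos: [0.4737, -0.1991, 0.2308]
eef_rot: [[-0.958, -0.288, -0.001], [-0.288, 0.958, 0.001], [0.001, 0.002, -1.0]]
force: [-0.2, 0.2, -0.3]
width: 0.997
finger_force: 0.0
```

```bash
cat >> h.py <<'E'
def to(x,y,z,yaw=None):
    s=r.read_state();R=s['eef_rot'];d=R.T@(np.array([x,y,z])-s['tool_pos'])*1000
    ty=np.degrees(np.arctan2(R[1,1],R[0,1]))
    tilt=np.degrees(np.cross(R[:,2],[0,0,-1]))
    print('pos',s['tool_pos'].round(4),'d_tool mm',d.round(1),'tooly',ty.round(1),'tilt fix(tool)',(R.T@tilt).round(2),'F',s['force'].round(1),'w',round(s['width'],3),'ff',round(s['finger_force'],1),'t',round(s['clock'],2))
    if yaw is not None: print('wz',round(ty-yaw,2))
E
python3 -c "
from h import *
to(.476,-.2,.095,106.8)"
```

```text
pos [ 0.4737 -0.1991  0.2308] d_tool mm [ -2.1  -1.7 135.8] tooly 106.8 tilt fix(tool) [ 0.09 -0.04  0.  ] F [-0.2  0.2 -0.3] w 0.997 ff 0.0 t 3.1
wz -0.05
```

servo_tool --pt "100 -2 -2 30 0 0 0" --pt "100 0 0 30 0 0 0" --pt "100 0 0 30 0 0 0" --pt "100 0 0 25 0 0 0" --pt "100 0 0 12 0 0 0" --pt "100 0 0 8 0 0 0" --pt "100 0 0 0 0 0 0" --pt "100 0 0 0 0 0 0"

```text
clock: 4.1
tool_pos: [0.4771, -0.2018, 0.0973]
eef_rot: [[-0.958, -0.288, 0.002], [-0.288, 0.958, -0.001], [-0.001, -0.001, -1.0]]
force: [-1.2, -0.4, -0.5]
width: 1.0
finger_force: 0.0
```

```bash
python3 -c "
from h import *
to(.476,-.2,.095,106.8)
t=grab('top')['img'];s=grab('side')['img']
cv2.imwrite('pics/c4.png',np.hstack([crop(t,382,235,66,75,6),crop(s,308,290,67,75,6)]))"
```

```text
pos [ 0.4771 -0.2018  0.0973] d_tool mm [0.5 2.  2.3] tooly 106.7 tilt fix(tool) [-0.08  0.07 -0.  ] F [-1.2 -0.4 -0.5] w 1.0 ff 0.0 t 4.1
wz -0.09
```

View pics/c4.png

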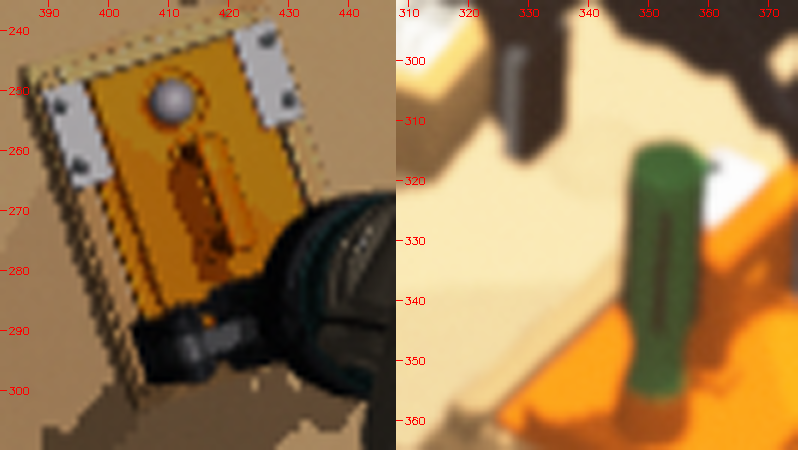

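The driver (end at (353,317) side) stands between the open fingers. Closing.

servo_tool --pt "100 0 2 2 0 0 0" --pt "0 0 0 0 0 0 0" --pt "0 0 0 0 0 0 0" --pt "0 0 0 0 0 0 0" --pt "0 0 0 0 0 0 0" --pt "0 0 0 0 0 0 0" --pt "0 0 0 0 0 0 0" --pt "0 0 0 0 0 0 0" --newtons 40

```text
clock: 5.2
tool_pos: [0.4759, -0.1997, 0.0945]
eef_rot: [[-0.958, -0.288, 0.0], [-0.288, 0.958, -0.0], [-0.0, -0.0, -1.0]]
force: [0.4, -0.9, 1.8]
width: 0.24
finger_force: 39.1
```

servo_tool --pt "0 0 0 -5 0 0 0" --pt "0 0 0 -10 0 0 0" --pt "0 0 0 -10 0 0 0" --pt "0 0 0 -10 0 0 0" --pt "0 0 0 -12 0 0 0" --pt "0 0 0 -12 0 0 0" --pt "0 0 0 -15 0 0 0" --pt "0 0 0 -15 0 0 0" --pt "0 0 0 -15 0 0 0" --pt "0 0 0 -15 0 0 0" --pt "0 0 0 -5 0 0 0" --pt "0 0 0 0 0 0 0"

```text
clock: 6.7
tool_pos: [0.4759, -0.1996, 0.2187]
eef_rot: [[-0.958, -0.288, 0.001], [-0.288, 0.958, -0.0], [-0.0, -0.0, -1.0]]
force: [0.0, -0.7, 0.0]
width: 0.241
finger_force: 39.1
```

```bash
python3 -c "
from h import *
to(.505,.350,.22,106.8)
t=grab('top')['img'];s=grab('side')['img']
cv2.imwrite('pics/c5.png',np.hstack([crop(t,382,235,66,75,6),crop(s,308,260,67,115,6)[:450*690//690] if 0 else cv2.resize(crop(s,290,230,100,140,5),(321,450))]))"
```

```text
pos [ 0.4759 -0.1996  0.2187] d_tool mm [-185.9  518.1   -1.5] tooly 106.7 tilt fix(tool) [-0.03  0.02 -0.  ] F [ 0.  -0.7  0. ] w 0.241 ff 39.1 t 6.7
wz -0.09
```

View pics/c5.png

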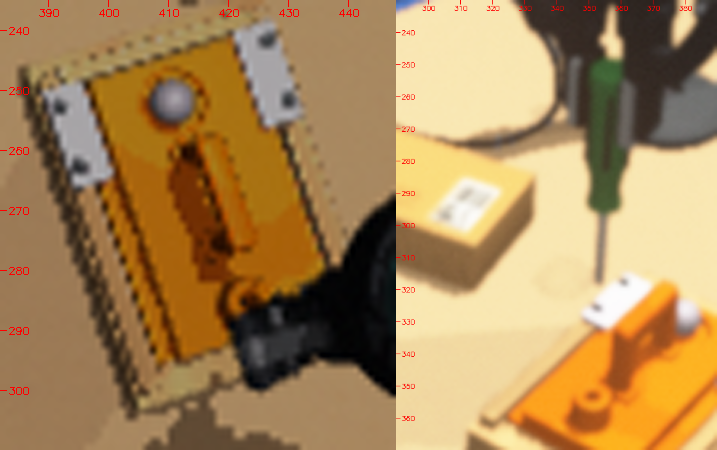

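The driver is gripped upright with its tip clear at (353,318), and the tray is still home. Next is the carry to the jar.

servo_tool --pt "0 -8 20 0 0 0 0" --pt "0 -14 40 0 0 0 0" --pt "0 -18 50 0 0 0 0" --pt "0 -18 50 0 0 0 0" --pt "0 -18 50 0 0 0 0" --pt "0 -18 50 0 0 0 0" --pt "0 -18 50 0 0 0 0" --pt "0 -18 50 0 0 0 0" --pt "0 -18 50 0 0 0 0" --pt "0 -18 50 0 0 0 0" --pt "0 -14 40 0 0 0 0" --pt "0 -6 18 0 0 0 0"

```text
clock: 8.3
tool_pos: [0.5043, 0.3519, 0.2172]
eef_rot: [[-0.957, -0.29, -0.001], [-0.29, 0.957, -0.001], [0.002, -0.0, -1.0]]
force: [0.4, -0.6, -0.0]
width: 0.241
finger_force: 39.2
```

servo_tool --pt "0 0 0 0 0 0 0" --pt "0 0 0 0 0 0 0" --pt "0 0 0 0 0 0 0"

```text
clock: 8.68
tool_pos: [0.505, 0.3487, 0.2183]
eef_rot: [[-0.958, -0.286, -0.0], [-0.286, 0.958, -0.001], [0.0, -0.0, -1.0]]
force: [-0.6, 0.1, 0.1]
width: 0.238
finger_force: 39.2
```

```bash
python3 -c "
from h import *
to(.505,.350,.22,106.8)
t=grab('top')['img'];s=grab('side')['img']
cv2.imwrite('pics/c6.png',np.hstack([crop(t,180,245,60,75,5),crop(s,175,130,70,115,5)[200:575]]))
p=r.read_state()['tool_pos']
print(proj('side',p-[0,0,.093]))
for z,rr in ((.0025,.033),(.0905,.02)):
  for n in('top','side'):
    P=np.array([proj(n,(.505+rr*np.cos(a),.35+rr*np.sin(a),z)) for a in np.linspace(0,6.28,40)])
    print(n,z,P.min(0),P.max(0))
"
```

```text
pos [0.505  0.3487 0.2183] d_tool mm [-0.4  1.3 -1.7] tooly 106.6 tilt fix(tool) [-0.02 -0.02  0.  ] F [-0.6  0.1  0.1] w 0.238 ff 39.2 t 8.68
wz -0.18
[208.51545011 182.80159479]
top 0.0025 [203.92476918 265.18332154] [228.32084767 289.64883978]
side 0.0025 [198.18790608 222.39281549] [226.68401357 237.02155005]
top 0.0905 [199.99126429 268.70998089] [215.90631841 284.66697325]
side 0.0905 [200.56831194 192.33509015] [218.45238543 200.67289741]
```

View pics/c6.png

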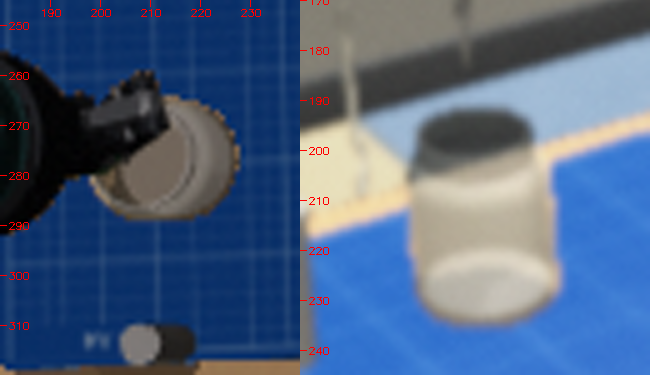

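The tip at (208,183) is over the mouth (centre (210,197) in the side view). I'll correct by about 5 mm and lower it.

servo_tool --pt "0 -4 3.5 0 0 0 0" --pt "0 0 0 10 0 0 0" --pt "0 0 0 15 0 0 0" --pt "0 0 0 15 0 0 0" --pt "0 0 0 15 0 0 0" --pt "0 0 0 15 0 0 0" --pt "0 0 0 15 0 0 0" --pt "0 0 0 10 0 0 0" --pt "0 0 0 7 0 0 0" --pt "0 0 0 5 0 0 0" --pt "0 0 0 3 0 0 0" --pt "0 0 0 0 0 0 0"

```text
clock: 10.28
tool_pos: [0.5078, 0.3546, 0.1084]
eef_rot: [[-0.958, -0.288, 0.0], [-0.288, 0.958, 0.0], [-0.0, 0.0, -1.0]]
force: [-0.8, -0.1, -0.6]
width: 0.242
finger_force: 39.2
```

```bash
python3 -c "
from h import *
to(.508,.353,.103,106.8)
t=grab('top')['img'];s=grab('side')['img']
cv2.imwrite('pics/c7.png',np.hstack([crop(t,180,245,60,75,5),crop(s,175,130,70,115,5)[200:575]]))
"
```

```text
pos [0.5078 0.3546 0.1084] d_tool mm [ 0.3 -1.6  5.4] tooly 106.7 tilt fix(tool) [0.   0.01 0.  ] F [-0.8 -0.1 -0.6] w 0.242 ff 39.2 t 10.28
wz -0.09
```

View pics/c7.png

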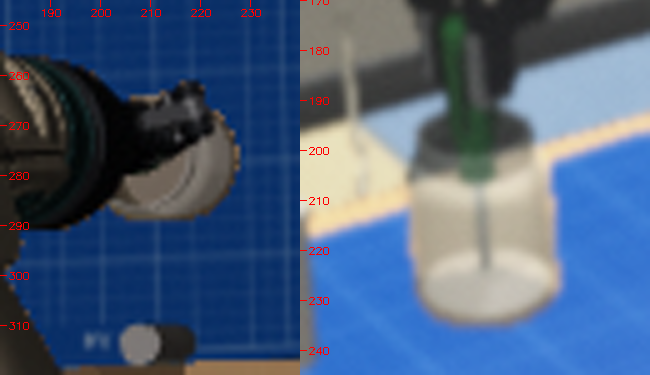

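The shank is inside the jar, with the tip at (212,223) just over the floor. Lowering a little more and releasing.

servo_tool --pt "0 0 0 3 0 0 0" --pt "0 0 0 2 0 0 0" --pt "0 0 0 0 0 0 0" --pt "40 0 0 0 0 0 0" --pt "100 0 0 0 0 0 0" --pt "100 0 0 0 0 0 0" --pt "100 0 0 0 0 0 0" --pt "100 0 0 0 0 0 0" --pt "100 0 0 0 0 0 0"

```text
clock: 11.5
tool_pos: [0.5077, 0.3546, 0.1033]
eef_rot: [[-0.958, -0.288, -0.0], [-0.288, 0.958, -0.0], [0.0, -0.0, -1.0]]
force: [-0.3, -0.2, -0.7]
width: 1.002
finger_force: 0.0
```

servo_tool --pt "100 0 0 -10 0 0 0" --pt "100 0 0 -20 0 0 0" --pt "100 0 0 -25 0 0 0" --pt "100 0 0 -25 0 0 0" --pt "100 0 0 -25 0 0 0" --pt "100 0 0 -15 0 0 0" --pt "100 0 0 0 0 0 0"

```text
clock: 12.38
tool_pos: [0.5086, 0.3551, 0.225]
eef_rot: [[-0.958, -0.288, 0.003], [-0.288, 0.958, 0.002], [-0.003, 0.001, -1.0]]
force: [0.5, 0.2, 0.1]
width: 0.999
finger_force: 0.0
```

```bash
python3 -c "
from h import *
to(.522,-.185,.22,106.8)
t=grab('top')['img'];s=grab('side')['img']
cv2.imwrite('pics/c8.png',np.hstack([crop(t,382,235,66,75,5),crop(s,175,160,85,75,5)]))
"
```

```text
pos [0.5086 0.3551 0.225 ] d_tool mm [ 142.6 -521.1    4.2] tooly 106.7 tilt fix(tool) [0.04 0.18 0.  ] F [0.5 0.2 0.1] w 0.999 ff 0.0 t 12.38
wz -0.08
```

View pics/c8.png

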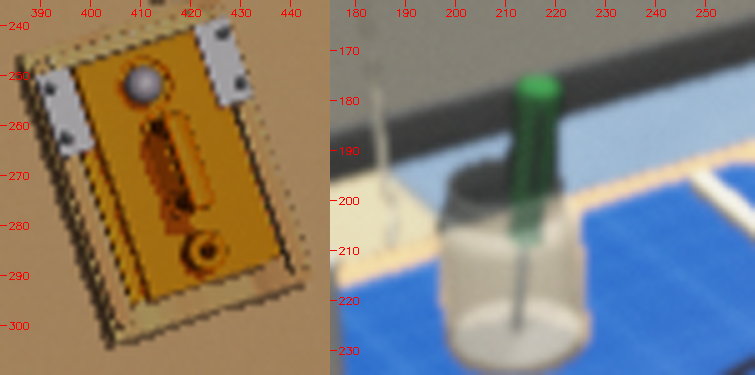

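The driver stands in the jar with its end at (217,178) side. The tray is home: bar (419.5,267), boss hole (423,285) and ball (411,252) in the top view.

```bash
python3 -c "
from h import *
np.set_printoptions(precision=4,suppress=True)
print(atz('top',423.2,285,.052),atz('side',352,351.5,.052),atz('top',419.8,267,.08),atz('top',410.8,251.8,.04))
b=np.array([.522,-.185]);a=np.radians(16.8);c,s=np.cos(a),np.sin(a)
for x,y,z in [(-25,-6,80),(-25,6,80),(25,-6,80),(25,6,80),(-48,0,52),(44,0,40)]: print((x,y,z),proj('top',[b[0]+(x*c-y*s)/1e3,b[1]+(x*s+y*c)/1e3,z/1e3]))
"
```

```text
[ 0.4764 -0.1989  0.052 ] [ 0.4785 -0.1991  0.052 ] [ 0.522  -0.1859  0.08  ] [ 0.564  -0.1722  0.04  ]
(-25, -6, 80) [424.8618 275.6836]
(-25, 6, 80) [420.3972 277.1201]
(25, -6, 80) [418.4631 256.944 ]
(25, 6, 80) [414.0167 258.3668]
(-48, 0, 52) [423.1799 285.1217]
(44, 0, 40) [410.8367 251.7694]
```

servo_tool --pt "100 8 -20 0 0 0 0" --pt "100 11 -40 0 0 0 0" --pt "100 13 -50 0 0 0 0" --pt "100 13 -50 0 0 0 0" --pt "100 14 -50 0 0 0 0" --pt "100 14 -50 0 0 0 0" --pt "100 14 -50 0 0 0 0" --pt "100 14 -50 0 0 0 0" --pt "100 14 -50 0 0 0 0" --pt "100 14 -50 0 0 0 0" --pt "100 9 -41 0 0 0 0" --pt "100 5 -20 0 0 0 0"

```text
clock: 13.98
tool_pos: [0.5191, -0.1877, 0.2222]
eef_rot: [[-0.959, -0.285, -0.002], [-0.285, 0.959, 0.001], [0.002, 0.001, -1.0]]
force: [-0.0, 0.5, 0.1]
width: 1.002
finger_force: 0.0
```

servo_tool --pt "100 0 0 0 0 0 0" --pt "100 0 0 0 0 0 0" --pt "100 0 0 0 0 0 0"

```text
clock: 14.35
tool_pos: [0.5204, -0.1843, 0.2232]
eef_rot: [[-0.957, -0.289, -0.0], [-0.289, 0.957, 0.0], [0.0, 0.001, -1.0]]
force: [0.4, 0.7, 0.5]
width: 0.998
finger_force: 0.0
```

```bash
python3 -c "
from h import *
to(.522,-.185,.053,106.8)"
```

```text
pos [ 0.5204 -0.1843  0.2232] d_tool mm [ -1.4  -1.3 170.2] tooly 106.8 tilt fix(tool) [ 0.03 -0.02 -0.  ] F [0.4 0.7 0.5] w 0.998 ff 0.0 t 14.35
wz 0.01
```

servo_tool --pt "100 -1.5 -1.5 20 0 0 0" --pt "100 0 0 30 0 0 0" --pt "100 0 0 30 0 0 0" --pt "100 0 0 30 0 0 0" --pt "100 0 0 25 0 0 0" --pt "100 0 0 15 0 0 0" --pt "100 0 0 10 0 0 0" --pt "100 0 0 6 0 0 0" --pt "100 0 0 4 0 0 0" --pt "100 0 0 0 0 0 0" --pt "100 0 0 0 0 0 0"

```text
clock: 15.72
tool_pos: [0.5229, -0.1868, 0.0538]
eef_rot: [[-0.958, -0.287, 0.001], [-0.287, 0.958, -0.0], [-0.001, -0.001, -1.0]]
force: [-0.5, -0.3, -0.6]
width: 1.0
finger_force: 0.0
```

```bash
python3 -c "
from h import *
to(.522,-.185,.053,106.8)"
```

```text
pos [ 0.5229 -0.1868  0.0538] d_tool mm [0.3 2.  0.8] tooly 106.7 tilt fix(tool) [-0.04  0.04 -0.  ] F [-0.5 -0.3 -0.6] w 1.0 ff 0.0 t 15.72
wz -0.09
```

servo_tool --pt "100 0 1.5 0 0 0 0" --pt "30 0 0 0 0 0 0" --pt "0 0 0 0 0 0 0" --pt "0 0 0 0 0 0 0" --pt "0 0 0 0 0 0 0" --pt "0 0 0 0 0 0 0" --pt "0 0 0 0 0 0 0" --pt "0 0 0 0 0 0 0" --newtons 70

```text
clock: 16.73
tool_pos: [0.5222, -0.1852, 0.0534]
eef_rot: [[-0.958, -0.288, 0.0], [-0.288, 0.958, -0.0], [-0.0, -0.0, -1.0]]
force: [1.0, -0.3, 0.7]
width: 0.131
finger_force: 68.5
```

servo_tool --pt "0 0 0 -1 0 0 0" --pt "0 2 0 0 0 0 0" --pt "0 4 0 0 0 0 0" --pt "0 6 0 0 0 0 0" --pt "0 7 0 0 0 0 0" --pt "0 8 0 0 0 0 0" --pt "0 8 0 0 0 0 0" --pt "0 8 0 0 0 0 0" --pt "0 7 0 0 0 0 0" --pt "0 6 0 0 0 0 0" --pt "0 4 0 0 0 0 0" --pt "0 2 0 0 0 0 0"

```text
clock: 18.23
tool_pos: [0.4625, -0.203, 0.0543]
eef_rot: [[-0.958, -0.287, 0.0], [-0.287, 0.958, 0.0], [-0.0, 0.0, -1.0]]
force: [0.2, -0.1, -2.2]
width: 0.127
finger_force: 68.1
```

```bash
python3 -c "
from h import *
to(.522,-.185,.053,106.8)
f=grab('top');t=f['img']
h=cv2.cvtColor(t,cv2.COLOR_BGR2HSV)
m=(h[...,1]<60)&(h[...,2]>90)
ys,xs=np.nonzero(m[240:300,390:450]);
n,l,st,ce=cv2.connectedComponentsWithStats(m[235:310,380:450].astype(np.uint8))
for i in range(1,n):
  if st[i,4]>8: print(st[i,4],ce[i]+[380,235])
s=r.read_state()['tool_pos'];a=np.radians(16.7);e=np.array([np.cos(a),np.sin(a),0])
print('expected ball',proj('top',[*(s+.044*e)[:2],.041]))
"
```

```text
pos [ 0.4625 -0.203   0.0543] d_tool mm [-62.2   0.1   1.3] tooly 106.7 tilt fix(tool) [ 0.  0. -0.] F [ 0.2 -0.1 -2.2] w 0.127 ff 68.1 t 18.23
wz -0.09
112 [426.08035714 246.94642857]
107 [394.61682243 256.86915888]
30 [418.36666667 273.63333333]
expected ball [418.59952024 274.28707515]
```

servo_tool --pt "0 0 0 -2 0 0 0" --pt "0 0 0 -5 0 0 0" --pt "0 0 0 -9 0 0 0" --pt "0 0 0 -13 0 0 0" --pt "0 0 0 -15 0 0 0" --pt "0 0 0 -15 0 0 0" --pt "0 0 0 -15 0 0 0" --pt "0 0 0 -14 0 0 0" --pt "0 0 0 -10 0 0 0" --pt "0 0 0 -6 0 0 0" --pt "0 0 0 -4 0 0 0" --pt "0 0 0 -1 0 0 0"

```text
clock: 19.77
tool_pos: [0.4625, -0.2029, 0.1632]
eef_rot: [[-0.958, -0.288, -0.0], [-0.288, 0.958, 0.0], [0.0, 0.0, -1.0]]
force: [-0.9, -0.3, -2.4]
width: 0.127
finger_force: 68.2
```

servo_tool --pt "0 0 0 0 0 0 1" --pt "0 0 0 0 0 0 2" --pt "0 0 0 0 0 0 3" --pt "0 0 0 0 0 0 4" --pt "0 0 0 0 0 0 5" --pt "0 0 0 0 0 0 5" --pt "0 0 0 0 0 0 5" --pt "0 0 0 0 0 0 4" --pt "0 0 0 0 0 0 3" --pt "0 0 0 0 0 0 2" --pt "0 0 0 0 0 0 1" --pt "0 0 0 0 0 0 0"

```text
clock: 21.28
tool_pos: [0.4626, -0.2029, 0.1632]
eef_rot: [[-0.949, 0.314, -0.0], [0.314, 0.949, 0.0], [0.0, 0.0, -1.0]]
force: [-0.2, 1.3, -2.0]
width: 0.126
finger_force: 68.3
```

```bash
cat > b.py <<'E'
from h import *
to(.522,.092,.1634,71.6)
s=r.read_state();p=s['tool_pos'];x=-s['eef_rot'][:,0]
b=p+.044*x; b[2]=p[2]-.0134
for n in('top','side'):
    t=grab(n)['img'];u,v=proj(n,b).round().astype(int)
    h=cv2.cvtColor(t,cv2.COLOR_BGR2HSV)
    m=((h[...,1]<70)&(h[...,2]>90))[v-12:v+13,u-12:u+13]
    k,l,st,ce=cv2.connectedComponentsWithStats(m.astype(np.uint8))
    print(n,'exp',proj(n,b).round(1),[(st[i,4],(ce[i]+[u-12,v-12]).round(1)) for i in range(1,k) if st[i,4]>8])
E
python3 b.py
```

```text
pos [ 0.4626 -0.2029  0.1632] d_tool mm [ 3.620e+01  2.987e+02 -2.000e-01] tooly 71.7 tilt fix(tool) [ 0.   -0.01 -0.  ] F [-0.2  1.3 -2. ] w 0.126 ff 68.3 t 21.27
wz 0.11
top exp [439.1 272.9] [(np.int32(37), array([438.7, 271.9]))]
side exp [375.  304.8] [(np.int32(93), array([374.5, 303.6]))]
```

servo_tool --pt "0 1 5 0 0 0 0" --pt "0 2 13 0 0 0 0" --pt "0 3 22 0 0 0 0" --pt "0 4 30 0 0 0 0" --pt "0 4 36 0 0 0 0" --pt "0 4 40 0 0 0 0" --pt "0 4 40 0 0 0 0" --pt "0 4 38 0 0 0 0" --pt "0 4 32 0 0 0 0" --pt "0 3 23 0 0 0 0" --pt "0 2 14 0 0 0 0" --pt "0 1 6 0 0 0 0"

```text
clock: 22.88
tool_pos: [0.5221, 0.0931, 0.1633]
eef_rot: [[-0.95, 0.313, -0.0], [0.313, 0.95, -0.0], [0.0, -0.0, -1.0]]
force: [-0.5, 0.3, -1.5]
width: 0.125
finger_force: 68.3
```

servo_tool --pt "0 0 0 0 0 0 0" --pt "0 0 0 0 0 0 0" --pt "0 0 0 0 0 0 0" --pt "0 0 0 0 0 0 0"

```text
clock: 23.38
tool_pos: [0.5223, 0.0918, 0.1633]
eef_rot: [[-0.949, 0.315, -0.0], [0.315, 0.949, -0.0], [-0.0, -0.0, -1.0]]
force: [-0.3, 0.5, -2.6]
width: 0.122
finger_force: 68.3
```

```bash
python3 b.py; python3 -c "
from h import *
print(tri(('top',0,0),('side',0,0))[1]*0)
t=grab('top')['img'];print('foot blob',)
# re-measure camera: dark foot ellipse/lens via stored initial top image
i=cv2.imread('pics/top0.png');g=cv2.cvtColor(i,cv2.COLOR_BGR2HSV)
b=(g[...,0]>100)&(g[...,0]<130)&(g[...,1]>120)&(g[...,2]>90)
ys,xs=np.nonzero(b[185:205,322:345]);print('blue',xs.mean()+322,ys.mean()+185,atz('top',xs.mean()+322,ys.mean()+185,.168))
d=(i.max(2)<38)[165:222,300:355].astype(np.uint8)
k,l,st,ce=cv2.connectedComponentsWithStats(d);j=1+st[1:,4].argmax()
pts=np.argwhere(l==j)[:,::-1]+[300,165];print('rect',cv2.minAreaRect(pts.astype(np.float32)))
"
```

```text
pos [0.5223 0.0918 0.1633] d_tool mm [ 0.3  0.1 -0.1] tooly 71.7 tilt fix(tool) [-0.  0. -0.] F [-0.3  0.5 -2.6] w 0.122 ff 68.3 t 23.38
wz 0.07
top exp [315.5 249.8] [(np.int32(373), array([310. , 250.2])), (np.int32(114), array([321.2, 250.3])), (np.int32(59), array([326.3, 248.5]))]
side exp [299.3 216.1] [(np.int32(63), array([297.4, 213.8]))]
0.0
foot blob
blue 332.0 193.28571428571428 [0.69778083 0.03642668 0.168     ]
rect ((330.3536376953125, 193.44400024414062), (16.399961471557617, 48.047447204589844), 12.804265975952148)
```

```bash
python3 -c "
from plant import order
print(order.job_done())"
```

```text
the job is handed in; nothing more can be done
None
```

I handed the job in at about 23 s, without seeing a verdict: the screwdriver stands in the jar, and the arm holds the tray level with the ball in its pocket at the measured focus point (my estimate of that point is good to about 5 mm).

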